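Close the slide box

TASK

Put the open slide box away safely: with the fingertips, push its standing cover over from the outside until it lies flat on the box, then push it by the step on its outer face towards the lip until it is fully home, with its edge tucked beneath the lip. Only push: do not pinch the cover or touch the cork on its inner face, and leave the bottles and other things on the counter where they stand. Then take the hand away.

Things in the scene. Friction and masses are not known exactly. Their poses are not given: they have to be found in the camera images.
- slide_box: the open microscope-slide box, grey plastic, fixed to the counter: 160 long (its x) x 110 wide (y; 120 over the hinge cheeks), rim 45 above the counter. Origin: centre of its underside, on the counter. Its +x axis points from the hinge end to the lip end. Cheeks 56 tall stand at both sides of the hinge end (x -80 to -36). The lip is a 5 mm thick shelf at the other end, over the full width, at x +57 to +80, its underside 52 and top 57 above the counter
- cover (a joint): fold angle of the hinged cover, rad: 0 = lying flat on the rim, 1.57 = standing upright, up to 1.95 = leaning back away from the lip. Light (70 g): it stays where it is left when near upright and falls shut by itself below about 1.0 to 1.25 rad; no spring
- cover_shift (a joint): how far the cover with its hinge pin has been slid along the box's +x (towards the lip), m: 0 = back, 0.020 = fully home, its edge 16 mm beneath the lip. At 0 the cover's edge clears the lip by 4 mm, so it can fold flat; stiff sliding, about 2.5 N, stays where it is left. If slid forward while still up, the cover lands on top of the lip
- cover_hinge (a point): the cover's hinge axis, at mid-width; runs along the box's y, 47 above the counter, at box x -68 (plus the shift). Axes turn with the cover: x from the hinge to the free edge, z out of its outer face
- cover_edge (a point): the middle of the cover's free edge, on its outer face. The cover is a grey plate 121 long from hinge axis to free edge, 100 wide, 4 thick (its outer face 2 from the hinge axis plane). When it lies flat, its outer face is 49 above the counter
- step (a point): foot of the push step on the cover's outer face, at mid-width, 55 from the hinge axis: a 9 high, 60 wide step, upright on the side of the hinge (push against this side, towards the lip), ramped down on the side of the free edge (ramp ends 81 from the hinge axis)
- lip_edge (a point): middle of the lip's inner lower edge (box x +57, 52 above the counter)
- cork_pad: cork pad 94 x 76 x 3 on the inner face of the cover; origin on the hinge axis. Must not be touched
- closed_box: a second box like the first, its cover already down and tucked: nothing to do there. Fixed; origin and axes as for the open box; 57 tall
- dropper: small amber dropper bottle, 26 dia x 65 tall, loose; origin at the centre of its underside. A bystander, between the two boxes
- stain: amber stain bottle with white cap, 54 dia x 125 tall, loose; origin at the centre of its underside. A bystander
- jar: glass jar with steel lid, 64 dia x 85 tall, loose; origin at the centre of its underside. A bystander
- mug: blue mug, 80 dia x 92 tall, handle to its +y, loose; origin at the centre of its underside. A bystander
- beaker: white cup, 60 dia x 85 tall, loose; origin at the centre of its underside. A bystander
- clicker: black hand-held counter, 60 x 45 x 28 tall, loose; origin at the centre of its underside. A bystander
- pill_box: small card box, 50 x 90 x 35 tall, loose; origin at the centre of its underside. A bystander

How it is judged (in metres and radians):
On the way:
1. the cover lies flat, in front of the lip (value of joint cover below 0.1 rad and value of joint cover_shift below 0.012 m), for 0.05 s.
At the end, for the whole second after the job is handed in: the cover is down (fold angle under 0.06 rad) and slid at least 15 of its 20 mm, so that its edge lies more than 10 mm in beneath the lip; every loose thing stands upright within 30 mm of its start (value of joint cover below 0.06 rad and value of joint cover_shift above 0.015 m and x of cover_edge in the frame of lip_edge above 0.01 m and z of cover_edge in the frame of lip_edge below 0.002 m and not (distance of any of dropper, stain, jar, mug, beaker, clicker, pill_box from where it was at the start of the episode above 0.03 m or angle between any of dropper, stain, jar, mug, beaker, clicker, pill_box's own z axis and vertical above 0.3 rad)); the robot touches nothing.
It fails at once if the cork on the cover's inner face was touched (the cover was pinched or handled from inside) (contact force between the fingers and cork_pad above 0.5 N).
It fails at once if a bystander was lifted, carried, knocked over or moved by more than 30 mm (distance of any of dropper, stain, jar, mug, beaker, clicker, pill_box from where it was at the start of the episode above 0.03 m or angle between any of dropper, stain, jar, mug, beaker, clicker, pill_box's own z axis and vertical above 0.3 rad).
It also fails if it takes over 42 s, if anything falls off the work surface, if the arm or the gripper's body presses on something with over 40 N, if the wrist force passes 120 N, or if a joint passes its speed limit or range.

ROBOT

A 6-joint arm with a two-finger parallel gripper is mounted at the origin on the work surface. World frame = base frame: x ahead of the robot, y to its left, z up, the work surface at z = 0. Lengths are in mm, angles in rad, forces in N, time in s.
With the tool pointing down it reaches from about 325 to 875 mm from the base axis. Payload 4.4 kg.
Tool frame: the origin (TCP) lies midway between the tips of the shut fingers; the grasp point (between the pads) lies 19 mm behind it; z points along the fingers, y is the direction in which the jaws open and shut (so a half turn about z gives the same grasp; the last joint's range is limited). The gripper opens to 85 mm and grips with 20 to 120 N. Pads are 22 mm wide; open, the fingers measure 114 mm over their backs; the gripper's body (76 mm by 85 mm) begins 54 mm behind the grasp point. The pads swing forward as they close: fully open they stand 13 mm farther back than shut.
Start: joints at [1.032, 0.207, 1.542, -0, 1.393, -0.15], TCP at [217.98, 532.083, 231.282] pointing down, gripper open.
Joint ranges: [-2.73, 2.73], [-0.86, 2.22], [0.23, 2.46], [-1.11, 4.25], [0.08, 2.63], [-2.82, 2.82]. Speed limits (rad/s): [2.79, 2.79, 3.14, 3.14, 3.14, 3.14].

INTERFACE

Orientations are given as a rotation vector (axis times angle).
In Python, from workcell import manip gives the robot as it stands.
- The arm moves only by the tool send_rows, never from a script. Its argument "moves" is a list that holds one entry, the list of rows, each a list of 7 numbers: the shift along the tool's x, y, z in cm, then the turn, a rotation vector about the tool's x, y, z in rad, then the finger opening in cm, from 0 to 8.54. A call has 1 to 12 rows; each row shifts and turns the commanded pose from where the row before left it, along the tool's axes as they then stand; what a row does not reach is not made up. A row lasts 1/12 s, in which the tool goes at most 41.7 mm and 7.16 degrees, less where a joint would pass 70% of its speed; a pose out of reach is approached as far as the arm can. A call is refused whole if a number of a shift passes 4.17 or a number of a turn 0.125, either way. A call with a gripper value outside its range is refused whole. The fingers move at their own pace and stop on an object; "newtons" is the grip in N (left out, the last holds). Time passes only in rows, so rows that do not move let the fingers close. It gives the time, the measured TCP pose, the force and the opening at its end, in the units of the state.
- manip.get_state(): the state, without advancing time (a new reading comes with each control period).
- manip.grab_frame(name): name is "scene" or "top" or "wrist"; returns a dict with "frame" (384x512x3 uint8, blue, green, red), "fx", "fy", "cx", "cy" (pixels), "position" and "rotation" of the camera in the world; the wrist camera has in their place "mount" (4x4, takes a point from camera to tool coordinates, whose origin is the TCP and whose axes are the flange's). Camera axes: x right, y down, z forward; pixel columns grow to the right and rows downward; lengths in mm; the calibration is good to about 2 mm. A picture is of the moment at which its call begins: read the wrist's pose just before it. There is no depth.
- manip.close_job(): hands the job in, once; it reports no verdict.
The state is a dict: "t": time; "q": joint angles; "joint_velocities": joint speeds; "tau": joint torques, N m; "eef_pos": TCP position; "tcp_rot": TCP orientation; "ft_force": force on the tool from outside, world axes, zero at the start; "wrist_torque": the same for the moment, N m; "grip_width": finger opening in mm.
Only numpy, scipy, OpenCV 4.12 (cv2) and the standard library are available. Lean on these libraries where they do the work, as an engineer would, in place of code of your own. Each camera call takes 0.05 s, during which the arm holds its last target. There are 200 camera calls.

## Working session

There is one attempt and no reset: what is moved stays moved. The work goes in short steps, Python scripts to look and compute and a tool call to move; the robot and the scene stay as the last step left them, time stands still between calls to the robot, and variables do not carry over. Pictures are saved under pics/ and viewed, on a budget of 10 in all, crops included, one or two more only if the job needs it, and the job is handed in when it is done.

Besides the shell and the picture viewer there is one more tool, called by a JSON object that holds its "method" and its "body". send_rows: Moves the arm, as the interface text tells. Its arguments: {"type":"object","properties":{"moves":{"type":"array"},"newtons":{"type":"number"}},"required":["moves"]}

```bash
mkdir -p pics; cat > h.py <<'E'
import numpy as np,cv2
from workcell import manip
def grab(n,out=None):
    s=manip.get_state();f=manip.grab_frame(n)
    if out: cv2.imwrite('pics/'+out,f['frame'])
    return s,f
def ray(f,u,v):
    d=np.array([(u-f['cx'])/f['fx'],(v-f['cy'])/f['fy'],1.]);return np.array(f['position']),np.array(f['rotation'])@d
def onz(f,u,v,z):
    p,d=ray(f,u,v);return p+d*(z-p[2])/d[2]
def proj(f,P):
    c=np.array(f['rotation']).T@(np.array(P,float)-f['position']);return [f['cx']+f['fx']*c[0]/c[2],f['cy']+f['fy']*c[1]/c[2]]
E
python3 - <<'E'
from h import *
import pickle
fs={}
for n in('top','scene'):
    s,f=grab(n,n+'1.png');fs[n]=f;print(n,f['position'],np.round(f['rotation'],3).tolist(),f['fx'],f['cx'],f['cy'])
pickle.dump(fs,open('fs.pkl','wb'))
print(s)
E
```

```text
top [ 251.71552022   -6.13835382 1592.81591988] [-2.084, 2.104, -0.249] 453.16458503361144 255.3123828923869 194.30853397529702
scene [1243.20578584  672.26050698  838.85001206] [-0.988, -2.38, 1.128] 447.4388539675918 254.75746049879726 190.63217621323523
{'t': 0.05, 'q': array([ 1.03148728e+00,  2.07428889e-01,  1.54295218e+00,  3.64891376e-05,
        1.39351555e+00, -1.50472819e-01]), 'joint_velocities': array([ 1.76734288e-05,  5.68097291e-04, -1.32957840e-03,  7.97898839e-04,
       -7.91529964e-04,  1.95895309e-03]), 'tau': array([-1.25166622e-03, -3.84387767e+01, -2.92812663e+01, -3.31639030e-04,
        5.07231569e-03, -1.96644135e-05]), 'eef_pos': array([217.58107664, 531.42512269, 230.12156583]), 'tcp_rot': array([-0.60679463, -3.08160465,  0.00338599]), 'ft_force': array([-0.02930671, -1.00936558, -1.09385879]), 'wrist_torque': array([-0.02754157,  0.00959915, -0.01179299]), 'grip_width': 85.19327717811505}
```

View pics/top1.png

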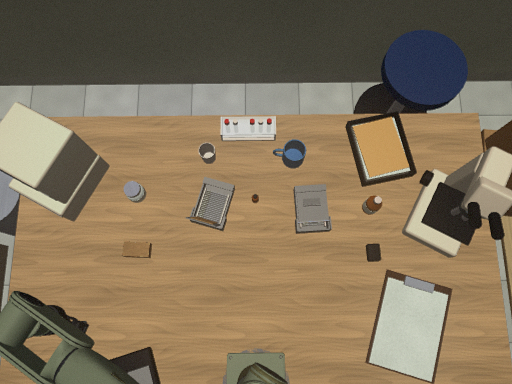

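View pics/scene1.png

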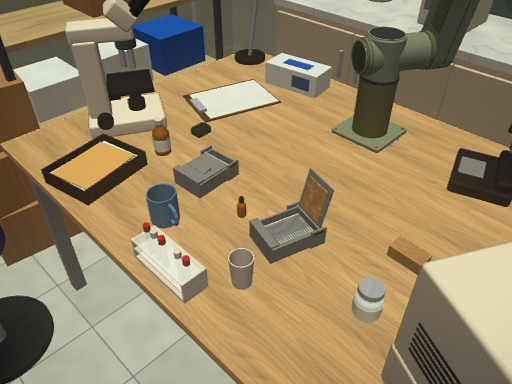

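```bash
sed -i "s/np.array(f\['rotation'\])/R(f)/g" h.py; cat >> h.py <<'E'
def R(f): return cv2.Rodrigues(np.array(f['rotation'],float))[0]
E
python3 - <<'E'
import pickle
from h import *
fs=pickle.load(open('fs.pkl','rb'));f=fs['top']['frame'];g=fs['scene']['frame']
a=cv2.resize(f[165:245,175:275],(800,640),interpolation=cv2.INTER_CUBIC)[:560]
cv2.imwrite('pics/topc.png',cv2.resize(f[170:240,180:270],(720,560),interpolation=cv2.INTER_CUBIC))
cv2.imwrite('pics/scc.png',cv2.resize(g[160:270,235:345],(600,600),interpolation=cv2.INTER_CUBIC))
E
```

```text
(no output)
```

View pics/topc.png

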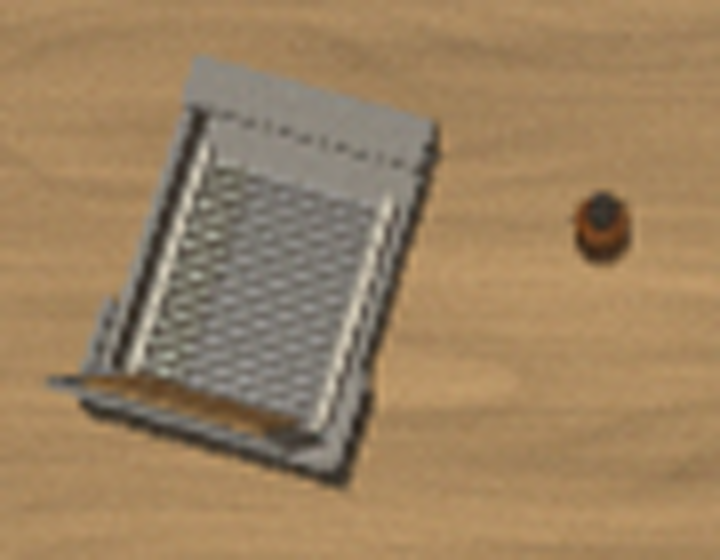

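View pics/scc.png

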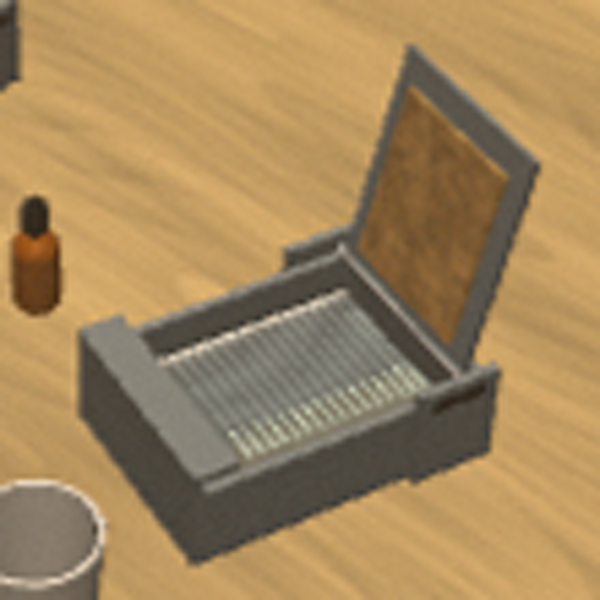

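```bash
python3 - <<'E'
import pickle
from h import *
fs=pickle.load(open('fs.pkl','rb'));T=fs['top'];S=fs['scene']
t=lambda u,v:((u+.5)/8-.5+180,(v+.5)/8-.5+170)
k=600/110
s=lambda u,v:((u+.5)/k-.5+235,(v+.5)/k-.5+160)
P=[onz(T,*t(*p),57) for p in[(195,60),(437,122),(187,106),(420,166)]]
Q=[onz(S,*s(*p),57) for p in[(192,488),(80,333),(240,468),(122,318)]]
for a in P,Q: print(np.round(a,1).tolist(),np.linalg.norm(a[0]-a[1]))
for a in P,Q:
    m=(a[0]+a[1])/2; y=a[0]-a[1]; yaw=np.arctan2(-y[0],y[1]); 
    print('yaw',yaw,'outer mid',m,'origin',m[:2]-80*np.array([np.cos(yaw),np.sin(yaw)]))
# hinge cheek rear corners in top (z=56)
print([np.round(onz(T,*t(*p),56),1).tolist() for p in[(75,400),(345,475)]])
# cover top edge: intersect top rays & scene rays
def tri(a,b):
    p,d=ray(T,*a);q,e=ray(S,*b);A=np.stack([d,-e],1);x=np.linalg.lstsq(A,q-p,rcond=None)[0];return p+d*x[0],np.linalg.norm(p+d*x[0]-q-e*x[1])
print(tri(t(50,381),s(540,165)),tri(t(300,445),s(410,45)))
print('dropper',onz(T,*t(603,210),65), 'closed',onz(T,312,208,57))
print(proj(S,P[0]),proj(S,P[1]),s(192,488),s(80,333))
E
```

```text
[[690.1, 175.4, 57.0], [660.8, 68.8, 57.0], [669.1, 178.5, 57.0], [640.9, 76.1, 57.0]] 110.55805718790835
[[698.0, 176.9, 57.0], [663.3, 71.9, 57.0], [674.4, 183.6, 57.0], [642.1, 78.6, 57.0]] 110.57976160750603
yaw -0.268337362281318 outer mid [675.41804159 122.05428529  57.        ] origin [598.28099824 143.26457864]
yaw -0.3189808157739752 outer mid [680.64516435 124.42735296  57.        ] origin [604.68072224 149.51526909]
[[538.7, 224.5, 56.0], [505.0, 107.9, 56.0]]
(array([526.43157498, 218.53521626, 163.84709932]), np.float64(1.8483213310848603)) (array([499.5527276 , 118.04236546, 163.35278104]), np.float64(5.706574500670981))
dropper [618.44921628  -3.65734792  65.        ] closed [ 575.0152835  -200.75550213   57.        ]
[np.float64(271.59099569542985), np.float64(246.99604872559843)] [np.float64(249.0984495190259), np.float64(219.55854945004148)] (269.7916666666667, 249.05833333333334) (249.25833333333333, 220.64166666666668)
```

{"method": "send_rows", "body": {"moves": [[[0, 0, 0, 0, 0, -0.11, 0], [-2.4, -1.9, 0, 0, 0, 0, 0], [-2.4, -1.9, 0, 0, 0, 0, 0], [-2.4, -1.9, 0, 0, 0, 0, 0], [-2.4, -1.9, 0, 0, 0, 0, 0], [-2.4, -1.9, 0, 0, 0, 0, 0], [-2.4, -1.9, 0, 0, 0, 0, 0], [-2.4, -1.9, 0, 0, 0, 0, 0], [-2.4, -1.9, 0, 0, 0, 0, 0], [-2.4, -1.9, 0, 0, 0, 0, 0], [0, 0, 0, 0, 0, 0, 0]]], "newtons": 20}}

```text
t: 1.02
eef_pos: [381.0, 304.4, 230.9]
tcp_rot: [0.445, 3.109, -0.004]
ft_force: [-0.5, 0.4, -0.1]
grip_width: 0.1
```

{"method": "send_rows", "body": {"moves": [[[-2.4, -1.9, 0, 0, 0, 0, 0], [-2.4, -1.9, 0, 0, 0, 0, 0], [-2.4, -1.9, 0, 0, 0, 0, 0], [-2.4, -1.9, 0, 0, 0, 0, 0], [-2.0, -1.7, 0, 0, 0, 0, 0], [0, 0, 2, 0, 0, 0, 0], [0, 0, 2.2, 0, 0, 0, 0], [0, 0, 2.2, 0, 0, 0, 0], [0, 0, 1.8, 0, 0, 0, 0], [0, 0, 0, 0, 0, 0, 0]]]}}

```text
t: 1.85
eef_pos: [460.6, 186.4, 144.7]
tcp_rot: [-0.435, -3.102, 0.005]
ft_force: [-0.7, -0.4, -0.1]
grip_width: -0.1
```

```bash
cat >> h.py <<'E'
def box(p):
    c,s=np.cos(.278),np.sin(.278);d=np.array(p)-[599,145,0];return np.round([c*d[0]-s*d[1],s*d[0]+c*d[1],d[2]],1)
def crop(f,name,u0,u1,v0,v1,k):
    cv2.imwrite('pics/'+name,cv2.resize(f['frame'][v0:v1,u0:u1],None,fx=k,fy=k,interpolation=cv2.INTER_CUBIC))
E
python3 - <<'E'
from h import *
s,f=grab('scene');print(box(s['eef_pos']),s['tcp_rot'],s['ft_force'])
crop(f,'sc2.png',235,355,140,270,4)
E
```

```text
[-144.5    1.8  144.7] [-0.43539697 -3.10183574  0.00496744] [-0.72200688 -0.44478332 -0.11398445]
```

View pics/sc2.png

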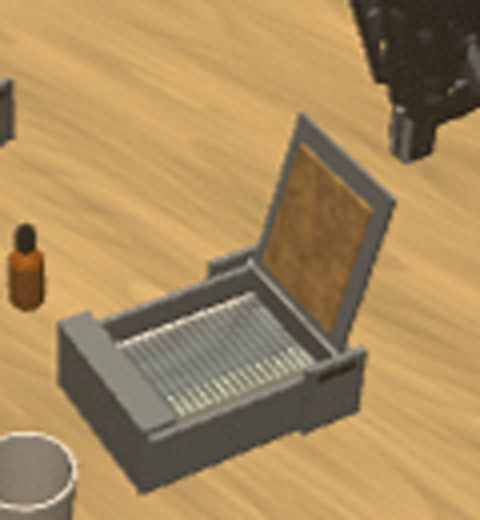

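{"method": "send_rows", "body": {"moves": [[[-1.2, 0, 0, 0, 0, 0, 0], [-1.2, 0, 0, 0, 0, 0, 0], [-1.0, 0, 0, 0, 0, 0, 0], [-0.8, 0, 0, 0, 0, 0, 0], [-0.8, 0, 0, 0, 0, 0, 0], [-0.8, 0, 0, 0, 0, 0, 0], [-0.8, 0, 0, 0, 0, 0, 0], [-0.8, 0, 0, 0, 0, 0, 0], [-0.8, 0, 0, 0, 0, 0, 0], [-0.8, 0, 0, 0, 0, 0, 0], [-0.8, 0, 0, 0, 0, 0, 0], [-0.8, 0, 0, 0, 0, 0, 0]]]}}

```text
t: 2.9
eef_pos: [567.2, 157.5, 149.2]
tcp_rot: [-0.436, -3.111, 0.0]
ft_force: [-0.2, 0.4, 0.4]
grip_width: 0.2
```

{"method": "send_rows", "body": {"moves": [[[-0.8, 0, 0, 0, 0, 0, 0], [-0.8, 0, 0, 0, 0, 0, 0], [0, 0, 0, 0, 0, 0, 0], [0, 0, 0, 0, 0, 0, 0]]]}}

```text
t: 3.23
eef_pos: [582.1, 153.2, 149.2]
tcp_rot: [-0.437, -3.111, 0.0]
ft_force: [-0.1, 0.7, 0.8]
grip_width: -0.1
```

```bash
python3 - <<'E'
from h import *
s,f=grab('scene');print(box(s['eef_pos']),s['tcp_rot'],s['ft_force'])
crop(f,'sc3.png',235,355,140,270,4)
E
```

```text
[-18.4   3.2 149.2] [-4.37102458e-01 -3.11082594e+00  3.89007332e-06] [-0.10150319  0.73969186  0.79251235]
```

View pics/sc3.png

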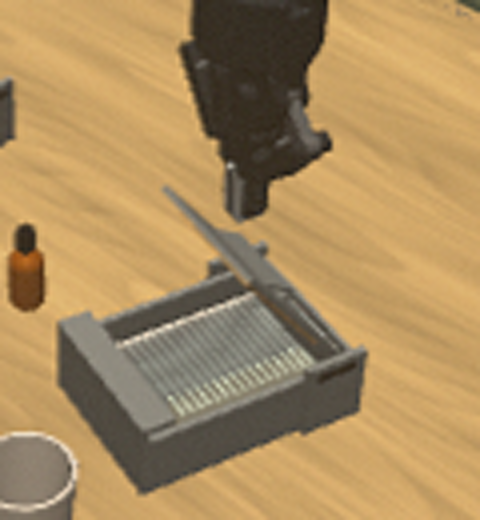

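{"method": "send_rows", "body": {"moves": [[[0.9, 0, 0, 0, 0, 0, 0], [1.0, 0, 0, 0, 0, 0, 0], [1.0, 0, 0, 0, 0, 0, 0], [0.3, -0.3, 0, 0, 0, 0, 0], [0, 0, 0, 0, 0, 0, 0], [0, 0, 0, 0, 0, 0, 0]]]}}

```text
t: 3.78
eef_pos: [549.8, 159.3, 149.6]
tcp_rot: [0.436, 3.111, 0.0]
ft_force: [0.3, -0.3, 0.3]
grip_width: 0.1
```

```bash
python3 - <<'E'
from h import *
s,f=grab('scene');print(box(s['eef_pos']),s['tcp_rot'],s['ft_force'])
crop(f,'sc4.png',235,355,150,270,5)
E
```

```text
[-51.2   0.3 149.6] [4.35834251e-01 3.11063034e+00 2.88895138e-05] [ 0.34048898 -0.28861689  0.26820352]
```

View pics/sc4.png

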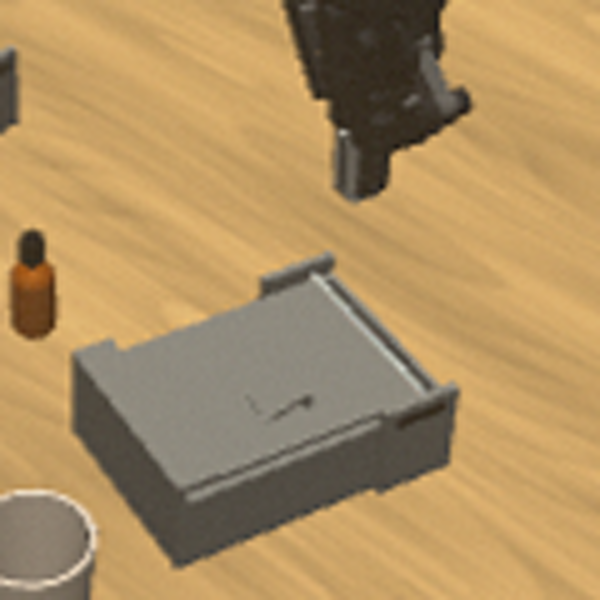

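```bash
python3 - <<'E'
from h import *
s,f=grab('scene')
for p,z in[((311,400),58),((311,406),49),((262,420),49),((188,489),57),((74,356),57)]: print(p,box(onz(f,235+(p[0]-2)/5,150+(p[1]-2)/5,z)))
E
```

```text
(311, 400) [-5.4 34.6 58. ]
(311, 406) [-8.6 30.8 49. ]
(262, 420) [18.2 27.2 49. ]
(188, 489) [78.7 56.  57. ]
(74, 356) [ 81.9 -51.9  57. ]
```

{"method": "send_rows", "body": {"moves": [[[0, 0, 2, 0, 0, 0, 0], [0, 0, 2, 0, 0, 0, 0], [0, 0, 2, 0, 0, 0, 0], [0, 0, 1.5, 0, 0, 0, 0], [0, 0, 0.7, 0, 0, 0, 0], [0, 0, 0.5, 0, 0, 0, 0], [0, 0, 0, 0, 0, 0, 0], [0, 0, 0, 0, 0, 0, 0]]]}}

```text
t: 4.55
eef_pos: [551.0, 159.3, 62.9]
tcp_rot: [0.436, 3.11, 0.0]
ft_force: [0.4, -0.4, -0.4]
grip_width: -0.3
```

{"method": "send_rows", "body": {"moves": [[[0, 0, 0.5, 0, 0, 0, 0], [0, 0, 0.45, 0, 0, 0, 0], [0, 0, 0, 0, 0, 0, 0], [-0.6, 0, 0, 0, 0, 0, 0], [-0.6, 0, 0, 0, 0, 0, 0], [-0.4, 0, 0, 0, 0, 0, 0], [-0.4, 0, 0, 0, 0, 0, 0], [-0.4, 0, 0, 0, 0, 0, 0], [0, 0, 0, 0, 0, 0, 0]]]}}

```text
t: 5.3
eef_pos: [574.5, 152.3, 53.1]
tcp_rot: [0.437, 3.11, 0.0]
ft_force: [0.7, 0.3, -0.1]
grip_width: -0.2
```

{"method": "send_rows", "body": {"moves": [[[-0.4, 0, 0, 0, 0, 0, 0], [-0.4, 0, 0, 0, 0, 0, 0], [-0.4, 0, 0, 0, 0, 0, 0], [0, 0, 0, 0, 0, 0, 0]]]}}

```text
t: 5.63
eef_pos: [584.9, 149.2, 52.5]
tcp_rot: [-0.437, -3.11, 0.0]
ft_force: [-2.1, 0.0, -0.3]
grip_width: -0.2
```

{"method": "send_rows", "body": {"moves": [[[-0.3, 0, 0, 0, 0, 0, 0], [-0.3, 0, 0, 0, 0, 0, 0], [-0.2, 0, 0, 0, 0, 0, 0], [0, 0, 0, 0, 0, 0, 0]]]}}

```text
t: 5.97
eef_pos: [592.7, 146.9, 52.6]
tcp_rot: [-0.437, -3.111, 0.0]
ft_force: [-1.4, -0.1, -0.9]
grip_width: 0.0
```

Contact at about 2 N, sliding. I'll continue in small steps until the force rises at the end stop.

{"method": "send_rows", "body": {"moves": [[[-0.3, 0, 0, 0, 0, 0, 0], [-0.3, 0, 0, 0, 0, 0, 0], [0, 0, 0, 0, 0, 0, 0]]]}}

```text
t: 6.22
eef_pos: [595.9, 146.0, 52.0]
tcp_rot: [-0.436, -3.105, 0.0]
ft_force: [-8.6, 2.1, 3.0]
grip_width: -0.3
```

{"method": "send_rows", "body": {"moves": [[[-0.3, 0, 0, 0, 0, 0, 0], [0, 0, 0, 0, 0, 0, 0]]]}}

```text
t: 6.38
eef_pos: [596.1, 145.9, 51.5]
tcp_rot: [-0.435, -3.099, 0.0]
ft_force: [-13.4, 3.5, 6.8]
grip_width: 0.0
```

{"method": "send_rows", "body": {"moves": [[[-0.2, 0, 0, 0, 0, 0, 0], [0, 0, 0, 0, 0, 0, 0]]]}}

```text
t: 6.55
eef_pos: [596.2, 145.9, 51.1]
tcp_rot: [-0.434, -3.095, 0.0]
ft_force: [-15.8, 4.7, 8.3]
grip_width: 0.0
```

{"method": "send_rows", "body": {"moves": [[[0.8, 0, 0, 0, 0, 0, 0], [1.0, 0, 0, 0, 0, 0, 0], [1.0, 0, 0, 0, 0, 0, 0], [0, 0, -2.0, 0, 0, 0, 0], [0, 0, -3, 0, 0, 0, 0], [0, 0, -3, 0, 0, 0, 0], [0, 0, -3, 0, 0, 0, 0], [1.0, 0, -3, 0, 0, 0, 0], [2, 0, -2, 0, 0, 0, 0], [0, 0, 0, 0, 0, 0, 0]]]}}

```text
t: 7.38
eef_pos: [548.9, 161.5, 219.4]
tcp_rot: [0.433, 3.101, 0.006]
ft_force: [0.6, 0.8, 0.2]
grip_width: 0.0
```

```bash
python3 - <<'E'
from h import *
s,f=grab('scene');print(box(s['eef_pos']),s['ft_force'])
crop(f,'sc5.png',235,355,150,270,5)
E
```

```text
[-52.7   2.1 219.4] [0.6109388  0.7698679  0.16568718]
```

View pics/sc5.png

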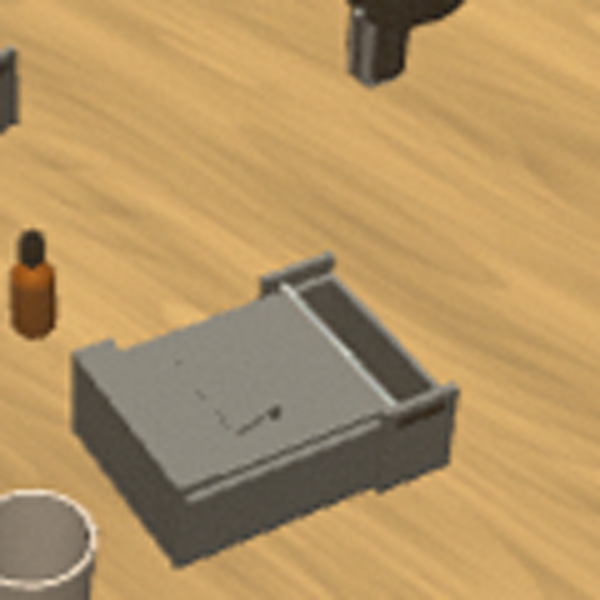

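```bash
python3 - <<'E'
from h import *
s,f=grab('scene')
a=box(onz(f,235+(311-2)/5,150+(400-2)/5,58));b=box(onz(f,235+(281-2)/5,150+(409-2)/5,58));print('step top corner',a,b)
a=box(onz(f,235+(425-2)/5,150+(391-2)/5,49));b=box(onz(f,235+(390-2)/5,150+(403-2)/5,49));print('hinge end',a,b)
import pickle
o=pickle.load(open('fs.pkl','rb'))
t=grab('top')[1]
d=cv2.absdiff(t['frame'],o['top']['frame']).max(2)>40
for n,(u,v) in dict(drop=(255,198),stain=(373,204),jar=(134,190),mug=(292,153),beaker=(207,152),click=(373,252),pill=(137,250)).items(): print(n,d[v-15:v+15,u-15:u+15].sum())
print(manip.get_state()['t'])
E
```

```text
step top corner [-5.4 34.6 58. ] [11.1 32.7 58. ]
hinge end [-64.8  49.8  49. ] [-44.4  48.3  49. ]
drop 0
stain 0
jar 0
mug 0
beaker 73
click 0
pill 0
7.5333
```

```bash
python3 - <<'E'
from h import *
import pickle
o=pickle.load(open('fs.pkl','rb'))['scene']['frame'];f=grab('scene')[1]['frame']
print('beaker scene diff',(cv2.absdiff(f,o).max(2)>40)[245:292,225:258].sum())
print(manip.close_job())
E
```

```text
beaker scene diff 0
the job is handed in; nothing more can be done
None
```

I folded the cover shut with the closed fingertips from behind. I then pushed it by its step towards the lip until it hit the end stop, lifted the hand clear and handed the job in at about 7.6 s.

- **Cover flat before sliding:** the scene picture showed it lying flat with its step still at the back position. So the check of lying flat in front of the lip should have passed.
- **Fully home:** the pushing force was about 2 N while sliding and rose to about 16 N at the stop. In the pictures the cover's hinge end moved about 20 mm. The step's corner moved about 17 mm, a rougher reading. Both are over the 15 mm needed, and the cover looks flat with its edge under the lip.
- **Bystanders:** comparing the top view with the start showed no change at six of the seven. The seventh, the beaker, showed a 73-pixel change, which I did not trace. In the scene view its pixels were identical to the start, so I take it as unmoved.
- **Hand:** it was about 220 mm above the counter, touching nothing, when I handed in.

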